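# Sort the breakfast things into caddy, egg-cup board and fruit bowl

### The arm

A 7-joint arm with a two-finger parallel gripper is mounted at the origin on a cart in front of the work surface, level with it; the furniture and walls round the work are solid. World frame = base frame: x ahead of the robot, y to its left, z up, the work surface at z = 0. Lengths are in m, angles in rad, forces in N, time in s.
With the tool pointing down it reaches from about 0.35 to 0.9 m from the base axis. Payload 8.1 kg.
Tool frame: the origin (TCP) lies midway between the tips of the shut fingers; the grasp point (between the pads) lies behind it (arm.tcp_to_grasp is the z of the grasp point in the tool frame, in m); z points along the fingers, y is the line along which they close (so a half turn about z gives the same grasp; the last joint's range is limited). The gripper opens to 92 mm and grips with 3 to 60 N. Pads are 19 mm wide; open, the fingers measure 130 mm over their backs; the gripper's body (75 mm by 190 mm) begins 47 mm behind the grasp point.
Start: joints at [-1.276, 0.434, 0.025, 1.573, -0.012, 1.134, -0.075], TCP at [0.242, 0.576, 0.227] pointing down, gripper open.
Joint ranges: [-2.62, 2.62], [-0.44, 2.09], [-1.27, 1.32], [0.08, 2.57], [-1.32, 4.46], [0.12, 2], [-2.74, 2.74]. Speed limits (rad/s): [2.22, 2.22, 3.01, 3.01, 3.14, 3.14, 3.14].

### API

Orientations are given as a rotation vector (axis times angle).
In Python, from cell import readout, vision, arm gives the robot as it stands.
- The arm moves only by the tool carry_out, never from a script. Its argument "increments" is one flat list of numbers, 6 for each row, row after row: the shift along the world's x, y, z in mm, then the turn, a rotation vector about the world's x, y, z in rad. In form: [tx, ty, tz, wx, wy, wz, tx, ty, tz, wx, wy, wz, ...]. A call has 1 to 20 rows; each row shifts and turns the commanded pose from where the row before left it; what a row does not reach is not made up. A row lasts 1/8 s, in which the tool goes at most 62.5 mm and 10.7 degrees, less where a joint would pass 70% of its speed; a pose out of reach is approached as far as the arm can. A call with a gripper value outside its range is refused whole. "grip" is the closure, from 0 (fully open) to 1 (shut), set as the call begins (left out, the last holds). The fingers move at their own pace and stop on an object; "newtons" is the grip in N (left out, the last holds). Time passes only in rows, so rows that do not move let the fingers close. It gives the time, the measured TCP pose, the force, the opening and the grip force at its end, in the units of the state.
- readout.observe(): the state, without advancing time (a new reading comes with each control period).
- vision.get_image(name): name is "scene" or "top" or "wrist"; returns the picture (384x512x3 uint8, red, green, blue); there is no depth.
- vision.calibration(name): a dict with "fov_y" (degrees; the focal length in pixels is half the picture's height over the tangent of half this angle, whatever the lens; pixels are square), "cx", "cy" (the principal point, pixels), "pose" (4x4, takes a point from camera to world coordinates). Camera axes: x right, y up, looking along -z (the intrinsics and any distortion apply to the point x, -y, -z); pixel columns grow to the right and rows downward; lengths in m; the calibration is good to about 2 mm. A picture is of the moment at which its call begins: read the wrist's pose just before it. calibration takes no time and is no camera call; for the wrist camera it gives the pose at the moment of the call.
- arm.sign_off(): hands the job in; it is judged then, once.
The state is a dict: "clock": time; "joints": joint angles; "dq": joint speeds; "joint_efforts": joint torques, N m; "position": TCP position; "ee_rot": TCP orientation; "force": force on the tool from outside, world axes, zero at the start; "ft_torque": the same for the moment, N m; "width": opening from 0.0 (shut) to 1.0 (fully open); "gripper_force": force on a finger pad.
Only numpy, scipy, OpenCV 4.12 (cv2) and the standard library are available. Lean on these libraries where they do the work, as an engineer would, in place of code of your own. Each camera call takes 0.05 s, during which the arm holds its last target. There are 200 camera calls.

### The job

Clear up after breakfast: stand the spice jar and the salt shaker upright in the two bays of the metal caddy, one in each bay and either way round, stand the two egg cups upright in the two round recesses of the wooden board, one in each, and lay the lemon in the bowl. Leave the mug and the kitchen timer standing where they are.

Things in the scene. Friction and masses are not known exactly. Their poses are not given: they have to be found in the camera images.
- jar_center (a point): Centre (half-way up) of the spice jar: upright round glass jar with a screw cap, 106 mm tall, 43 mm across, cap 45 mm across (cap: the top 21 mm). z axis up along the jar. Stands on the worktop (z = 0). Being tall, it is best gripped high, 70 to 85 mm up, so that its top stays clear of the palm.
- shaker_center (a point): Centre (half-way up) of the salt shaker: upright round glass shaker with a grey domed top, 90 mm tall, 44 mm across up to about 66 mm height, narrowing to a 34 mm head above that. z axis up along it.
- cup_a_center (a point): Centre (half-way up) of the first egg cup (white glaze): round, 60 mm tall, 49 mm across at the rim, 45 mm at the foot, with a narrower waist between; it can be gripped from above across its outside just below the rim like a solid body. z axis up along it. The two egg cups are interchangeable.
- cup_b_center (a point): Centre (half-way up) of the second egg cup (dark glaze), same shape and size as the first. z axis up along it.
- lemon_center (a point): Centre of the lemon, lying on its side: 71 mm long along its own x axis, 53 mm wide along its y axis, 51 mm tall.
- caddy: Fixed low metal caddy, an open rectangular tray 144 mm (its x axis) by 74 mm (y) by 28 mm tall, with one divider across the middle; origin at the centre of its underside. Its two square bays, each 66 by 66 mm inside, have their centres at x = +35 and -35 mm, y = 0; the inner floor is 4 mm above the worktop, walls and divider are 4 mm thick.
- egg_board: Fixed wooden board 156 mm (its x axis) by 82 mm (y) by 16 mm thick with two round recesses 66 mm across and 8 mm deep, centres at x = +37 and -37 mm, y = 0; origin at the centre of its underside. The recess floor is 8 mm above the worktop.
- fruit_bowl: Fixed round white bowl, 144 mm across at the rim, 42 mm tall, inside flaring from a nearly flat middle; origin at the centre of its underside; its inner floor is about 5 mm above the worktop.
- mug: Mug with a handle, about 82 mm across and 91 mm tall; a loose bystander to be left alone. Origin at its underside.
- timer: Round kitchen timer, 62 mm across, 42 mm tall; a loose bystander to be left alone. Origin at the centre of its underside. (Beware of a wall cabinet above the rear of the worktop: its underside is 0.53 m up, its bow handle reaches forward to x = 0.57 m between y = -0.12 and 0.02 m; carry things round close to the robot and low when reaching out.)
Things that resemble listed ones, but are neither listed nor needed, are in the scene too. What is shaped like the part that bears cup_b_center but pink is not meant.

How it is judged:
At the end, for the whole second after the job is handed in: Jar and shaker stand in the caddy, one per bay; egg cups in the recesses, one each (all within 14 mm of centre per axis, 5 mm in height, tilt under 0.12 rad); lemon in the bowl within 35 mm of its axis, below 55 mm; all at rest; mug and timer within 30 mm of their places, mug upright ((((x of jar_center in the frame of caddy between 0.021 and 0.049 m and y of jar_center in the frame of caddy between -0.014 and 0.014 m and z of jar_center in the frame of caddy between 0.052 and 0.062 m) and (x of shaker_center in the frame of caddy between -0.049 and -0.021 m and y of shaker_center in the frame of caddy between -0.014 and 0.014 m and z of shaker_center in the frame of caddy between 0.044 and 0.054 m)) or ((x of jar_center in the frame of caddy between -0.049 and -0.021 m and y of jar_center in the frame of caddy between -0.014 and 0.014 m and z of jar_center in the frame of caddy between 0.052 and 0.062 m) and (x of shaker_center in the frame of caddy between 0.021 and 0.049 m and y of shaker_center in the frame of caddy between -0.014 and 0.014 m and z of shaker_center in the frame of caddy between 0.044 and 0.054 m))) and (((x of cup_a_center in the frame of egg_board between 0.023 and 0.051 m and y of cup_a_center in the frame of egg_board between -0.014 and 0.014 m and z of cup_a_center in the frame of egg_board between 0.033 and 0.043 m) and (x of cup_b_center in the frame of egg_board between -0.051 and -0.023 m and y of cup_b_center in the frame of egg_board between -0.014 and 0.014 m and z of cup_b_center in the frame of egg_board between 0.033 and 0.043 m)) or ((x of cup_a_center in the frame of egg_board between -0.051 and -0.023 m and y of cup_a_center in the frame of egg_board between -0.014 and 0.014 m and z of cup_a_center in the frame of egg_board between 0.033 and 0.043 m) and (x of cup_b_center in the frame of egg_board between 0.023 and 0.051 m and y of cup_b_center in the frame of egg_board between -0.014 and 0.014 m and z of cup_b_center in the frame of egg_board between 0.033 and 0.043 m))) and horizontal distance between lemon_center and fruit_bowl below 0.035 m and height (world z) of lemon_center below 0.055 m and angle between each of jar_center, shaker_center, cup_a_center, cup_b_center's own z axis and vertical below 0.12 rad and linear speed of each of jar, shaker, cup_a, cup_b, lemon below 0.03 m/s and distance of each of mug, timer from where it was at the start of the episode below 0.03 m and angle between mug's own z axis and vertical below 0.2 rad); the robot touches nothing.
It fails at once if the mug is pushed away or tipped (distance of mug from where it was at the start of the episode above 0.03 m or angle between mug's own z axis and vertical above 0.3 rad).
It fails at once if the timer is pushed away (distance of timer from where it was at the start of the episode above 0.03 m).
It also fails if it takes over 125 s, if anything falls off the work surface, if the arm or the gripper's body presses on something with over 40 N, if the wrist force passes 120 N, or if a joint passes its speed limit or range.

## Working session

There is one attempt and no reset: what is moved stays moved. The work goes in short steps, Python scripts to look and compute and a tool call to move; the robot and the scene stay as the last step left them, time stands still between calls to the robot, and variables do not carry over. Pictures are saved under pics/ and viewed, at most 14 in all, crops included, and the job is handed in when it is done.

Besides the shell and the picture viewer there is one more tool, called as name(argument=value, ...), one argument or row to a line, values as JSON. carry_out: Moves the arm, as the interface text tells. Its arguments: {"type":"object","properties":{"increments":{"type":"array","items":{"type":"number"}},"grip":{"type":"number"},"newtons":{"type":"number"}},"required":["increments"]}

```bash
mkdir -p pics; ls; cat > h.py <<'E'
import cv2,numpy as np
from cell import readout,vision,arm
def snap(n,f):
    c=vision.calibration(n); im=vision.get_image(n); cv2.imwrite(f'pics/{f}.png',im[:,:,::-1]); np.save(f'pics/{f}.npy',c,allow_pickle=True); return im,c
def load(f): return cv2.imread(f'pics/{f}.png'),np.load(f'pics/{f}.npy',allow_pickle=True).item()
def K(c): f=192/np.tan(np.radians(c['fov_y'])/2); return np.array([[f,0,c['cx']],[0,f,c['cy']],[0,0,1]])
def ray(c,u,v):
    d=np.array([c['dist']]) if 'dist' in c else None
    k=K(c); p=np.array([(u-k[0,2])/k[0,0],-(v-k[1,2])/k[0,0],-1]); P=np.array(c['pose']); return P[:3,3],P[:3,:3]@p
def hit(c,u,v,z):
    o,d=ray(c,u,v); return o+d*(z-o[2])/d[2]
def proj(c,p):
    P=np.array(c['pose']); q=P[:3,:3].T@(np.array(p)-P[:3,3]); k=K(c); return k[0,2]-k[0,0]*q[0]/q[2],k[1,2]+k[0,0]*q[1]/q[2]
E
python3 - <<'E'
from h import *
for n in('top','scene','wrist'):
    im,c=snap(n,n+'0'); print(n,{k:(np.round(v,3).tolist() if not isinstance(v,str) else v) for k,v in c.items()})
print(arm.tcp_to_grasp,readout.observe())
a=cv2.imread('pics/top0.png');
cv2.imwrite('pics/top0b.png',cv2.resize(a,(800,600),interpolation=cv2.INTER_CUBIC))
a=cv2.imread('pics/scene0.png');
cv2.imwrite('pics/scene0b.png',cv2.resize(a,(800,600),interpolation=cv2.INTER_CUBIC))
E
```

```text
pics
top {'fov_y': 51.042, 'cx': 263.043, 'cy': 189.891, 'pose': [[-0.011, 0.976, -0.216, 0.289], [-1.0, -0.009, 0.006, -0.052], [0.004, 0.216, 0.976, 1.136], [0.0, 0.0, 0.0, 1.0]]}
scene {'fov_y': 46.269, 'cx': 246.97, 'cy': 188.997, 'pose': [[0.538, 0.637, -0.551, -0.291], [-0.843, 0.419, -0.338, -0.551], [0.016, 0.646, 0.763, 1.217], [0.0, 0.0, 0.0, 1.0]]}
wrist {'fov_y': 68.537, 'cx': 255.357, 'cy': 191.656, 'pose': [[0.388, -0.889, -0.246, 0.175], [0.922, 0.373, 0.106, 0.603], [-0.003, -0.268, 0.964, 0.384], [0.0, 0.0, 0.0, 1.0]]}
-0.0188 {'clock': 0.15, 'joints': array([-1.27560251,  0.43507754,  0.02499509,  1.57384383, -0.01160941,
        1.13399816, -0.07507866]), 'dq': array([ 0.00071879, -0.00070247,  0.00047896, -0.00527166, -0.00225522,
        0.00102434,  0.00056188]), 'joint_efforts': array([ 1.39361506e-03, -6.68260932e+01,  9.85780433e-01, -3.14690995e+01,
       -6.04920834e-02,  3.94143141e-02,  1.55354401e-04]), 'position': array([0.24202401, 0.57583975, 0.22613354]), 'ee_rot': array([-6.20823962e-01, -3.07951121e+00,  1.84556386e-03]), 'force': array([-0.43112164,  0.319074  ,  0.31252105]), 'ft_torque': array([-0.02210516,  0.02714659,  0.0283869 ]), 'gripper_force': 0.0, 'width': 0.9994806650352636}
```

View pics/top0b.png

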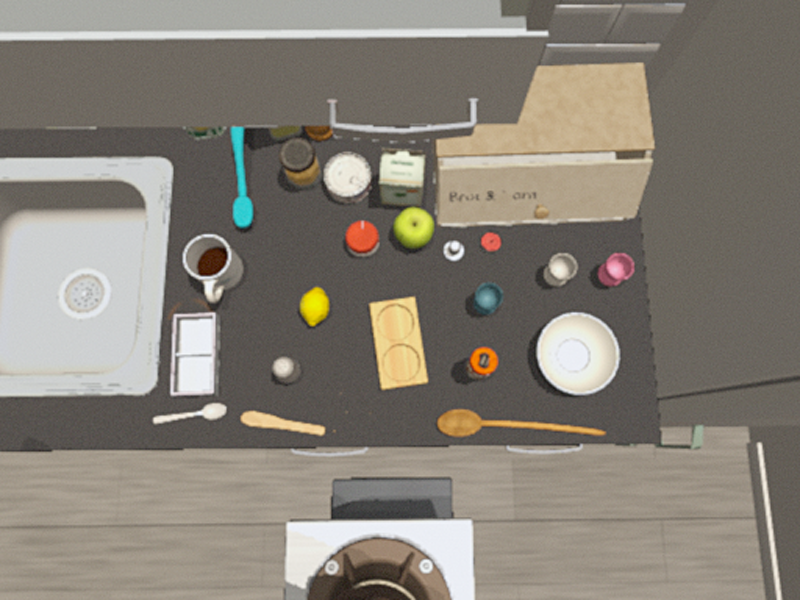

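View pics/scene0b.png

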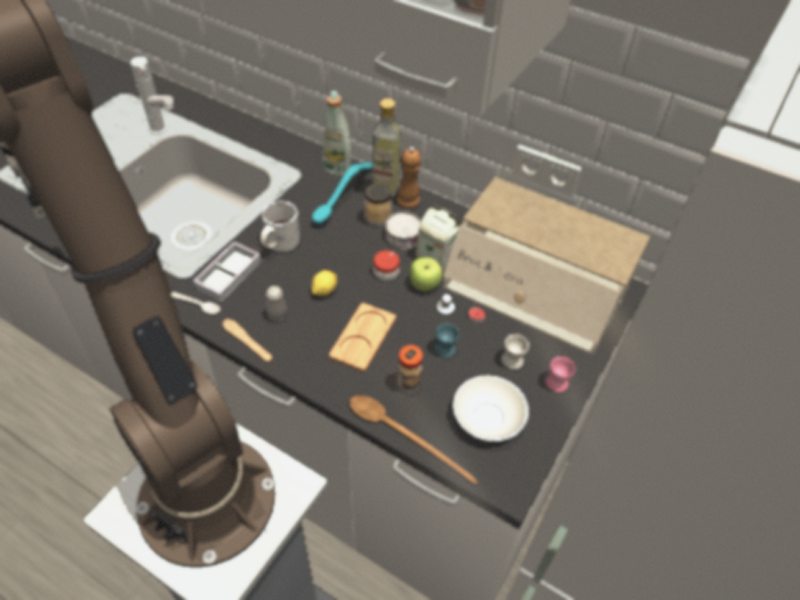

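Candidates (800x600 top picture). Jar: the orange cap at (484,362) against the brown jar at (300,160), which looks too wide and sits under the cabinet. Cups: white at (560,268), dark teal at (487,298), and pink at (617,268), which is excluded. Shaker: (286,370). Lemon: yellow at (315,306), not the green apple at (413,228). Next I'll measure these and check them in one enlarged crop.

```bash
python3 - <<'E'
from h import *
im,c=load('top0'); s,cs=load('scene0')
print('base px',np.array(proj(c,[0,0,0]))*1.5625,np.array(proj(cs,[0,0,0]))*1.5625, 'tcp',np.array(proj(c,[.242,.576,.227]))*1.5625)
k=.64
def rep(n,u,v,z): print(n,hit(c,u*k,v*k,z).round(3))
rep('jarcap',484,362,.106);rep('jarL',470,362,.106);rep('jarR',499,362,.106)
rep('brownL',281,155,.106);rep('brownR',316,155,.106)
rep('shaker',286,368,.09)
hsv=cv2.cvtColor(im,cv2.COLOR_BGR2HSV)
def blob(n,lo,hi,z,roi):
    m=cv2.inRange(hsv,lo,hi); w=np.zeros_like(m); x0,y0,x1,y1=[int(q*k) for q in roi]; w[y0:y1,x0:x1]=m[y0:y1,x0:x1]
    ct=max(cv2.findContours(w,0,2)[0],key=cv2.contourArea)
    P=np.array([hit(c,*p[0],z)[:2] for p in ct],np.float32)
    r=cv2.minAreaRect(P); print(n,'area',cv2.contourArea(ct),'rect c',np.round(r[0],4),'wh',np.round(r[1],4),'ang',round(r[2],1)); 
    return ct
L=[]
L.append(blob('jarcap',(0,150,120),(20,255,255),.106,(460,335,510,390)))
L.append(blob('lemon',(20,150,100),(35,255,255),.025,(290,280,340,335)))
L.append(blob('board',(8,60,120),(28,255,255),.016,(360,285,435,395)))
L.append(blob('bowl',(0,0,120),(180,80,255),.042,(525,305,630,400)))
L.append(blob('caddy',(0,0,70),(180,80,255),.028,(160,305,225,400)))
L.append(blob('cupa',(0,0,70),(180,90,255),.06,(535,245,585,295)))
L.append(blob('cupb',(85,70,40),(115,255,255),.06,(465,275,510,325)))
L.append(blob('shaker',(0,0,70),(180,90,255),.09,(265,350,305,390)))
L.append(blob('mug',(0,0,70),(180,80,255),.091,(178,228,248,305)))
cv2.drawContours(im,L,-1,(0,255,0),1)
a=cv2.resize(im[140:265,90:422],(800,301),interpolation=cv2.INTER_CUBIC)
b=cv2.resize(s[150:300,100:400],(600,300),interpolation=cv2.INTER_CUBIC); b=cv2.copyMakeBorder(b,0,0,0,200,0)
cv2.imwrite('pics/crop1.png',np.vstack([a,b])[:600])
E
```

```text
base px [378.69501266 613.13531451] [205.971602   498.85641627] tcp [-43.02265183 474.59811917]
jarcap [ 0.405 -0.178  0.106]
jarL [ 0.405 -0.155  0.106]
jarR [ 0.405 -0.202  0.106]
brownL [0.774 0.168 0.106]
brownR [0.774 0.106 0.106]
shaker [0.4  0.15 0.09]
jarcap area 224.0 rect c [ 0.4082 -0.177 ] wh [0.0431 0.0442] ang 43.8
lemon area 318.0 rect c [0.5197 0.1155] wh [0.0582 0.0572] ang 37.2
board area 1662.5 rect c [ 0.4534 -0.0346] wh [0.1604 0.0866] ang 7.9
bowl area 2168.5 rect c [ 0.4272 -0.3496] wh [0.1459 0.1429] ang 89.4
caddy area 2428.5 rect c [0.4389 0.3313] wh [0.1744 0.1148] ang 3.1
cupa area 961.0 rect c [ 0.5762 -0.3219] wh [0.0867 0.0927] ang 87.0
cupb area 242.0 rect c [ 0.523  -0.1918] wh [0.0443 0.0564] ang 52.4
shaker area 600.0 rect c [0.3992 0.1543] wh [0.0675 0.0622] ang 89.4
mug area 2101.0 rect c [0.5797 0.2855] wh [0.1433 0.1196] ang 2.6
```

View pics/crop1.png

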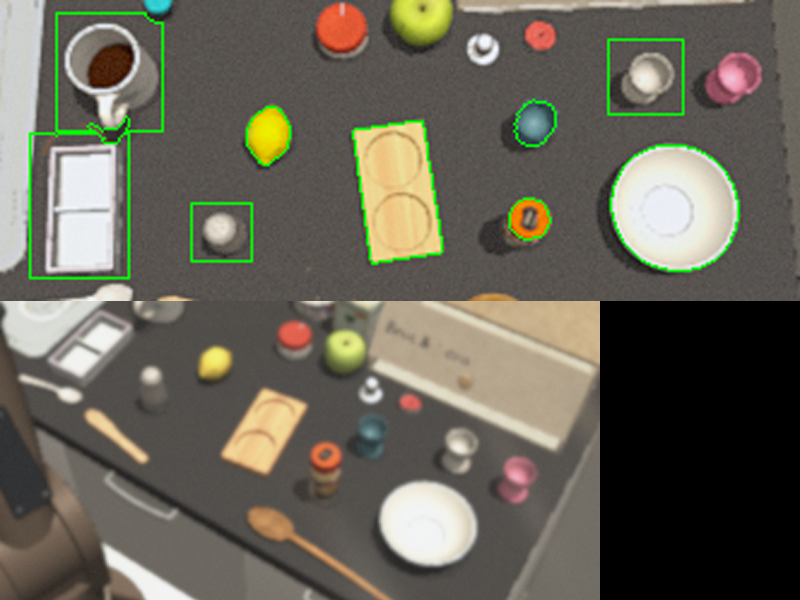

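The orange cap measures 44 mm, which fits the spice jar. The brown jar's cap is about 62 mm, so it isn't the one. The pink cup is excluded. The grey masks picked up background, so I'll tighten them.

```bash
python3 - <<'E'
from h import *
im,c=load('top0'); s,cs=load('scene0'); k=.64
g=im.min(2)
def blob(n,t,z,roi):
    w=np.zeros_like(g); x0,y0,x1,y1=[int(q*k) for q in roi]; w[y0:y1,x0:x1]=(g[y0:y1,x0:x1]>t)*255
    ct=max(cv2.findContours(w,0,2)[0],key=cv2.contourArea)
    P=np.array([hit(c,*p[0],z)[:2] for p in ct],np.float32); r=cv2.minAreaRect(P); print(n,t,'rect c',np.round(r[0],4),'wh',np.round(r[1],4),'ang',round(r[2],1))
for t in(110,140,170): 
    blob('caddy',t,.028,(169,309,222,400)); blob('shaker',t,.085,(265,350,305,390)); blob('cupa',t,.06,(535,245,585,295))
    blob('mug',t,.091,(178,228,248,305))
for n,u,v,z in(('cupa rim',360.6,170.7,.06),('cupb rim',312.4,191,.06),('caddy',124.9,225.9,.028),('shaker',181.3,234.2,.085)): print(n,hit(c,u,v,z).round(3))
for n,u,v,z in(('cupa',100+460/2,150+(440-300)/2,.06),('cupb',100+372/2,150+124/2,.06),('shaker',100+151/2,150+77/2,.085),('jar',100+326/2,150+155/2,.106),('lemon',100+215/2,150+62/2,.0255)): print('scene',n,hit(cs,u,v,z).round(3))
# lemon axis
m=cv2.inRange(cv2.cvtColor(im,cv2.COLOR_BGR2HSV),(20,150,100),(35,255,255)); m[:, :180]=0;m[:,220:]=0;m[:175]=0;m[215:]=0
P=np.array([hit(c,x,y,.0255)[:2] for y,x in zip(*np.nonzero(m))]); w,V=np.linalg.eigh(np.cov(P.T)); print('lemon',P.mean(0),2*np.sqrt(w)*2,V[:,1])
E
```

```text
caddy 110 rect c [0.4354 0.3243] wh [0.1464 0.0856] ang 1.9
shaker 110 rect c [0.4034 0.1573] wh [0.0341 0.0319] ang 75.5
cupa 110 rect c [ 0.5796 -0.329 ] wh [0.0521 0.0507] ang 33.6
mug 110 rect c [0.5819 0.2837] wh [0.1165 0.084 ] ang 37.2
caddy 140 rect c [0.4348 0.3286] wh [0.1454 0.0768] ang 3.3
shaker 140 rect c [0.4035 0.1577] wh [0.0289 0.0287] ang 89.4
cupa 140 rect c [ 0.5769 -0.3204] wh [0.0462 0.0305] ang 25.9
mug 140 rect c [0.582  0.2834] wh [0.1147 0.0825] ang 37.7
caddy 170 rect c [0.4356 0.328 ] wh [0.1441 0.0758] ang 1.9
shaker 170 rect c [0.4036 0.1578] wh [0.0236 0.0235] ang 2.1
cupa 170 rect c [ 0.5744 -0.3214] wh [0.0249 0.0288] ang 86.6
mug 170 rect c [0.5847 0.2857] wh [0.1063 0.0809] ang 39.4
cupa rim [ 0.578 -0.33   0.06 ]
cupb rim [ 0.522 -0.194  0.06 ]
caddy [0.435 0.323 0.028]
shaker [0.404 0.156 0.085]
scene cupa [ 0.581 -0.331  0.06 ]
scene cupb [ 0.532 -0.197  0.06 ]
scene shaker [0.399 0.148 0.085]
scene jar [ 0.409 -0.182  0.106]
scene lemon [0.524 0.113 0.026]
lemon [0.51893205 0.11574284] [0.0524107  0.06896368] [-0.99547979  0.09497364]
```

carry_out(
  increments=[30,-60,0,0,0,0,30,-60,0,0,0,0,30,-60,0,0,0,0,20,-60,0,0,0,0],
)

```text
clock: 0.65
position: [0.3468, 0.3472, 0.2266]
ee_rot: [0.622, 3.079, 0.0]
force: [0.7, -0.5, -0.5]
width: 0.997
gripper_force: 0.0
```

The fixtures check out: the caddy measures 144x76 mm, centred at (0.435,0.327) at about +2°. I'll turn the tool to close along y and hover near the shaker.

carry_out(
  increments=[0,-47,0,0,0,0.11,0,-48,0,0,0,0.11,0,-48,0,0,0,0.11,0,-48,0,0,0,0.1,0,0,0,0,0,0,0,0,0,0,0,0],
)

```text
clock: 1.4
position: [0.3459, 0.1587, 0.2269]
ee_rot: [-0.049, 3.141, 0.001]
force: [0.7, 1.1, -0.7]
width: 1.001
gripper_force: 0.0
```

```bash
python3 - <<'E'
from h import *
im,c=snap('wrist','w1'); print(readout.observe()['position'],np.round(c['pose'],3).tolist())
print('shaker top exp',proj(c,[.403,.157,.088]),'lemon',proj(c,[.519,.1157,.0255]),'board',proj(c,[.4534,-.0346,.016]))
E
```

```text
[0.34582327 0.15910927 0.22683167] [[-0.031, -0.963, -0.267, 0.273], [1.0, -0.03, -0.008, 0.155], [-0.0, -0.267, 0.964, 0.385], [0.0, 0.0, 0.0, 1.0]]
shaker top exp (np.float64(253.369465751872), np.float64(231.76155196027992)) lemon (np.float64(223.10588977378623), np.float64(287.09114485278616)) board (np.float64(118.47835930333483), np.float64(240.16765257710574))
```

View pics/w1.png

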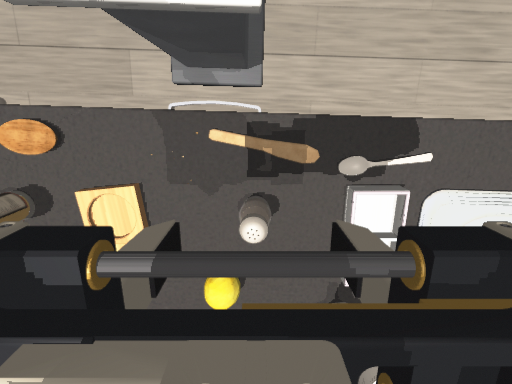

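The shaker's top is at (254,231), matching the prediction (253,232). The lemon is at (222,291), also as predicted. I'll descend on the shaker.

carry_out(
  increments=[30,-1,0,0,0,0,27,-1,0,0,0,0,0,0,-50,0,0,0,0,0,-50,0,0,0,0,0,-45,0,0,0,0,0,-30,0,0,0,0,0,-21,0,0,0,0,0,0,0,0,0],
)

```text
clock: 2.45
position: [0.4018, 0.1568, 0.0293]
ee_rot: [0.052, -3.138, 0.002]
force: [-0.4, -0.1, 0.8]
width: 1.0
gripper_force: 0.0
```

carry_out(
  increments=[0,0,0,0,0,0,0,0,0,0,0,0,0,0,0,0,0,0,0,0,0,0,0,0,0,0,0,0,0,0,0,0,0,0,0,0],
  grip=1,
  newtons=25,
)

```text
clock: 3.2
position: [0.4029, 0.1564, 0.0309]
ee_rot: [-0.051, 3.141, 0.001]
force: [-1.3, 0.6, 2.2]
width: 0.436
gripper_force: 24.8
```

```bash
python3 - <<'E'
from h import *
im,c=load('w1')
for n,u,v in(('cA',346,187),('cB',409,185)): print(n,hit(c,u,v,.028).round(4))
E
```

```text
cA [0.3622 0.2766 0.028 ]
cB [0.357  0.3585 0.028 ]
```

carry_out(
  increments=[0,0,40,0,0,0,0,0,60,0,0,0,-10,40,40,0,0,0,-10,50,10,0,0,0,-10,50,0,0,0,0,0,25,0,0,0,0,0,0,0,0,0,0,0,0,0,0,0,0],
)

```text
clock: 4.2
position: [0.373, 0.3197, 0.1803]
ee_rot: [0.048, -3.141, 0.002]
force: [0.4, -0.1, -0.8]
width: 0.437
gripper_force: 24.7
```

```bash
python3 - <<'E'
from h import *
im,c=snap('wrist','w2'); print(readout.observe()['position'])
for x,y in((.36,.29),(.36,.36),(.505,.29)): print(proj(c,[x,y,.028]))
E
```

```text
[0.37311932 0.31951828 0.18039519]
(np.float64(230.52378665150937), np.float64(168.21832722693725))
(np.float64(293.10207976730214), np.float64(170.13834173918715))
(np.float64(229.69209351755643), np.float64(282.1539607501777))
```

View pics/w2.png

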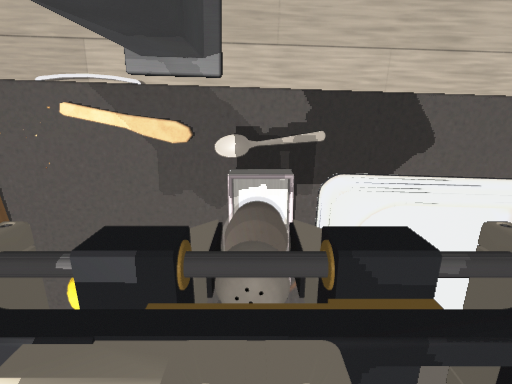

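The caddy's near rim corners are at (229,171) and (294,170), which is 73 mm wide and centred at y≈0.325. The near bay is therefore at (0.400,0.3255), and I'll lower the shaker there.

carry_out(
  increments=[14,3,0,0,0,0,13,3,0,0,0,0,0,0,-30,0,0,0,0,0,-40,0,0,0,0,0,-30,0,0,0,0,0,-20,0,0,0,0,0,-12,0,0,0,0,0,-8,0,0,0,0,0,-4,0,0,0,0,0,0,0,0,0,0,0,0,0,0,0],
)

```text
clock: 5.62
position: [0.4, 0.3275, 0.0372]
ee_rot: [-0.051, 3.141, 0.001]
force: [0.3, -0.4, -1.7]
width: 0.436
gripper_force: 24.7
```

carry_out(
  increments=[0,0,0,0,0,0,0,0,0,0,0,0,0,0,0,0,0,0,0,0,40,0,0,0,0,0,60,0,0,0,0,-30,60,0,0,0,0,-60,0,0,0,0,0,-60,0,0,0,0,0,-60,0,0,0,0,20,-2,0,0,0,0,15,0,0,0,0,0,0,0,0,0,0,0,0,0,0,0,0,0],
  grip=0,
)

```text
clock: 7.25
position: [0.4343, 0.1183, 0.1922]
ee_rot: [0.053, -3.14, 0.001]
force: [0.7, 0.2, 1.0]
width: 1.0
gripper_force: 0.0
```

```bash
python3 - <<'E'
from h import *
im,c=snap('wrist','w3'); print(readout.observe()['position'])
hsv=cv2.cvtColor(im[:,:,::-1].copy(),cv2.COLOR_BGR2HSV); m=cv2.inRange(hsv,(20,150,80),(35,255,255))
ct=max(cv2.findContours(m,0,2)[0],key=cv2.contourArea); P=np.array([hit(c,*p[0],.0255)[:2] for p in ct],np.float32); print(cv2.boundingRect(ct),P.min(0),P.max(0),proj(c,[.519,.1157,.0255]))
im,c=snap('top','t1'); a=cv2.resize(im[190:265,90:290],(800,300),interpolation=cv2.INTER_CUBIC)
w=cv2.resize(cv2.imread('pics/w3.png'),(400,300)); w=cv2.copyMakeBorder(w,0,0,0,400,0)
cv2.imwrite('pics/v3.png',np.vstack([a[:,:,::-1],w]))
E
```

```text
[0.43414647 0.11809078 0.1922835 ]
(230, 218, 42, 34) [0.48497283 0.08790707] [0.53065157 0.13970396] (np.float64(252.12838771185417), np.float64(243.26184951859923))
```

View pics/v3.png

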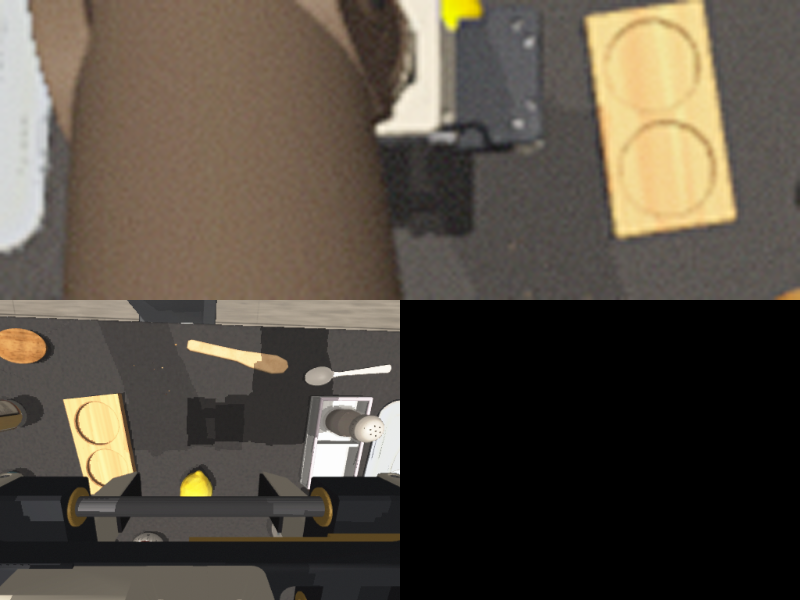

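The shaker stands in the near bay. The lemon is centred at y≈0.114, x≈0.519, so I'll grasp it now.

carry_out(
  increments=[45,-2,0,0,0,0,40,-2,0,0,0,0,0,0,-50,0,0,0,0,0,-50,0,0,0,0,0,-40,0,0,0,0,0,-25,0,0,0,0,0,-17,0,0,0,0,0,0,0,0,0],
)

```text
clock: 8.35
position: [0.519, 0.1134, 0.0099]
ee_rot: [0.051, -3.139, 0.001]
force: [0.3, -0.3, 0.7]
width: 0.998
gripper_force: 0.0
```

carry_out(
  increments=[0,0,0,0,0,0,0,0,0,0,0,0,0,0,0,0,0,0,0,0,0,0,0,0,0,0,0,0,0,0,0,0,40,0,0,0,0,0,60,0,0,0,0,0,30,0,0,0],
  grip=1,
  newtons=20,
)

```text
clock: 9.35
position: [0.5207, 0.1133, 0.1434]
ee_rot: [-0.05, 3.138, 0.001]
force: [1.3, 0.8, -1.7]
width: 0.54
gripper_force: 20.0
```

carry_out(
  increments=[-10,-50,30,0,0,0,-10,-52,10,0,0,0,-11,-52,0,0,0,0,-11,-52,0,0,0,0,-11,-52,0,0,0,0,-11,-52,0,0,0,0,-11,-52,0,0,0,0,-11,-52,0,0,0,0,-8,-50,0,0,0,0,0,0,0,0,0,0,0,0,-50,0,0,0,0,0,-50,0,0,0,0,0,-35,0,0,0,0,0,-18,0,0,0,0,0,0,0,0,0],
)

```text
clock: 11.22
position: [0.4255, -0.35, 0.027]
ee_rot: [0.051, -3.14, -0.002]
force: [-0.3, -0.7, -0.6]
width: 0.546
gripper_force: 20.0
```

carry_out(
  increments=[0,0,0,0,0,0,0,0,0,0,0,0,0,0,0,0,0,0,0,0,50,0,0,0,0,0,60,0,0,0,20,10,50,0,0,0,40,10,0,0,0,0,15,0,0,0,0,0,0,0,0,0,0,0,0,0,0,0,0,0],
  grip=0.28,
)

```text
clock: 12.48
position: [0.499, -0.3314, 0.1872]
ee_rot: [0.048, -3.14, -0.0]
force: [-0.3, -0.3, 0.2]
width: 0.721
gripper_force: 0.0
```

```bash
python3 - <<'E'
from h import *
im,c=snap('wrist','w4'); print(readout.observe()['position'])
for p in([.579,-.330,.06],[.577,-.42,.06],[.5225,-.194,.06],[.4272,-.3496,.042]): print(p,np.round(proj(c,p)))
_,ct=load('top0'); print('pink',hit(ct,619*.64,264*.64,.06),'box',hit(ct,540*.64,222*.64,0))
E
```

```text
[ 0.49906421 -0.33151256  0.18733369]
[0.579, -0.33, 0.06] [256. 255.]
[0.577, -0.42, 0.06] [175. 251.]
[0.5225, -0.194, 0.06] [384. 211.]
[0.4272, -0.3496, 0.042] [241. 114.]
pink [ 0.58211566 -0.42934954  0.06      ] box [ 0.68265923 -0.30658214  0.        ]
```

View pics/w4.png

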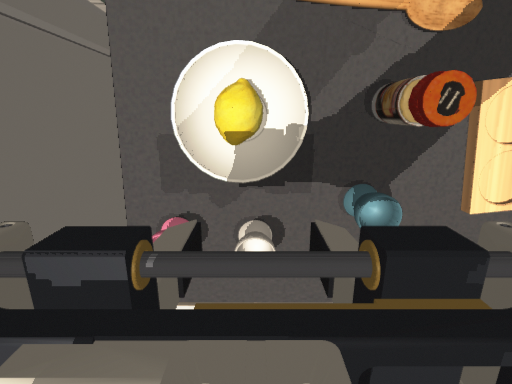

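The lemon lies in the bowl at (240,110). The white cup is at column 257, as predicted. The pink cup is 98 mm to its side, so the partly open gripper clears it. I'll descend on the white cup.

carry_out(
  increments=[40,1,0,0,0,0,40,0,0,0,0,0,0,0,-45,0,0,0,0,0,-45,0,0,0,0,0,-35,0,0,0,0,0,-20,0,0,0,0,0,-11,0,0,0,0,0,0,0,0,0],
)

```text
clock: 13.52
position: [0.5807, -0.33, 0.0318]
ee_rot: [0.05, -3.141, -0.0]
force: [-0.6, -0.0, 0.8]
width: 0.719
gripper_force: 0.0
```

carry_out(
  increments=[0,0,0,0,0,0,0,0,0,0,0,0,0,0,0,0,0,0,0,0,0,0,0,0,0,0,0,0,0,0,0,0,40,0,0,0,0,0,60,0,0,0,0,0,20,0,0,0,0,0,0,0,0,0],
  grip=1,
  newtons=20,
)

```text
clock: 14.65
position: [0.5816, -0.3303, 0.1533]
ee_rot: [-0.05, 3.138, -0.002]
force: [-0.4, 0.1, -1.4]
width: 0.508
gripper_force: 20.0
```

carry_out(
  increments=[-25,0,20,0,0,0,-25,30,10,0,0,0,-20,50,0,0,0,0,-20,55,0,0,0,0,-20,55,0,0,0,0,-25,55,0,0,0,0,-27,50,0,0,0,0,0,0,0,0,0,0,0,0,0,0,0,0],
)

```text
clock: 15.78
position: [0.4184, -0.0348, 0.1809]
ee_rot: [0.052, -3.14, 0.001]
force: [1.3, -0.2, -0.9]
width: 0.507
gripper_force: 20.0
```

```bash
python3 - <<'E'
from h import *
im,c=snap('wrist','w5'); print(readout.observe()['position'])
b=cv2.imread('pics/w5.png')
for p in([.490,-.0295,.016],[.4168,-.0397,.016],[.37,-.07,.016]): print(p,np.round(proj(c,p))); cv2.circle(b,tuple(int(round(q)) for q in proj(c,p)),2,(255,0,0),-1)
cv2.imwrite('pics/w5b.png',b)
E
```

```text
[ 0.41879054 -0.03548961  0.18109056]
[0.49, -0.0295, 0.016] [259. 234.]
[0.4168, -0.0397, 0.016] [252. 176.]
[0.37, -0.07, 0.016] [227. 135.]
```

View pics/w5b.png

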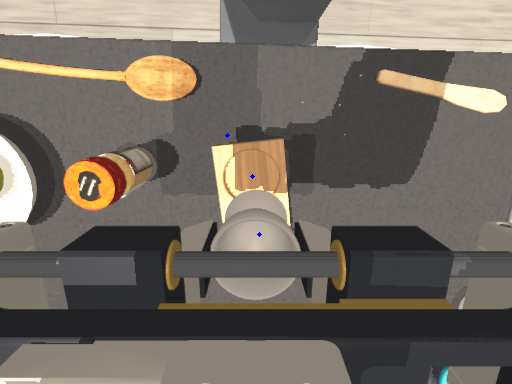

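The near recess circle, centred at (252,175), lies on the computed point (252,176). I'll put the white cup in the far recess.

carry_out(
  increments=[36,3,0,0,0,0,35,3,0,0,0,0,0,0,-40,0,0,0,0,0,-40,0,0,0,0,0,-30,0,0,0,0,0,-18,0,0,0,0,0,-9,0,0,0,0,0,-3,0,0,0,0,0,0,0,0,0,0,0,0,0,0,0],
)

```text
clock: 17.08
position: [0.4903, -0.0288, 0.0423]
ee_rot: [-0.05, 3.14, 0.0]
force: [-0.3, 0.1, -0.6]
width: 0.509
gripper_force: 20.0
```

carry_out(
  increments=[0,0,0,0,0,0,0,0,0,0,0,0,0,0,0,0,0,0,0,0,0,0,0,0,0,0,40,0,0,0,0,0,60,0,0,0,-10,-40,40,0,0,0,-20,-60,10,0,0,0,-10,-60,0,0,0,0,0,-8,0,0,0,0,0,0,0,0,0,0,0,0,0,0,0,0],
  grip=0.28,
)

```text
clock: 18.58
position: [0.4505, -0.1937, 0.1911]
ee_rot: [0.054, -3.141, -0.001]
force: [1.0, 0.6, -0.2]
width: 0.718
gripper_force: 0.0
```

```bash
python3 - <<'E'
from h import *
im,c=snap('wrist','w6'); print(readout.observe()['position'])
b=cv2.imread('pics/w6.png')
for p in([.490,-.0295,.068],[.5225,-.197,.06],[.408,-.178,.106]): print(p,np.round(proj(c,p))); cv2.circle(b,tuple(int(round(q)) for q in proj(c,p)),2,(255,0,0),-1)
cv2.imwrite('pics/w6b.png',b)
E
```

```text
[ 0.45062052 -0.1936402   0.19111428]
[0.49, -0.0295, 0.068] [408. 227.]
[0.5225, -0.197, 0.06] [251. 247.]
[0.408, -0.178, 0.106] [277. 151.]
```

View pics/w6b.png

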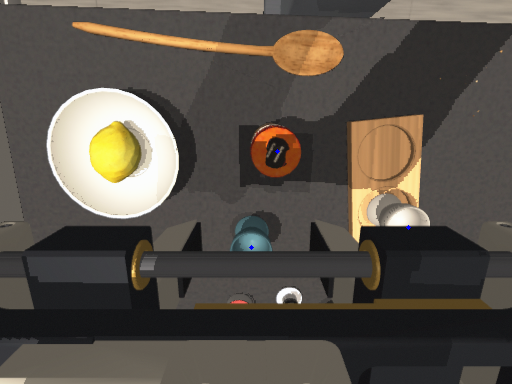

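The white cup is seated in the far recess. The dark cup's rim is centred at column 251, as predicted. I'll grasp it now.

carry_out(
  increments=[40,-2,0,0,0,0,34,-1,0,0,0,0,0,0,-45,0,0,0,0,0,-45,0,0,0,0,0,-35,0,0,0,0,0,-22,0,0,0,0,0,-13,0,0,0,0,0,0,0,0,0],
)

```text
clock: 19.62
position: [0.5241, -0.1974, 0.0308]
ee_rot: [0.052, -3.14, -0.001]
force: [0.1, 0.2, 0.1]
width: 0.722
gripper_force: 0.0
```

carry_out(
  increments=[0,0,0,0,0,0,0,0,0,0,0,0,0,0,0,0,0,0,0,0,0,0,0,0,0,0,0,0,0,0,0,0,40,0,0,0,0,0,60,0,0,0,0,0,40,0,0,0,0,0,0,0,0,0],
  grip=1,
  newtons=20,
)

```text
clock: 20.75
position: [0.526, -0.1992, 0.1746]
ee_rot: [-0.05, 3.135, -0.002]
force: [1.1, 0.8, -1.2]
width: 0.516
gripper_force: 20.0
```

carry_out(
  increments=[-27,38,0,0,0,0,-27,40,0,0,0,0,-27,40,0,0,0,0,-27,40,0,0,0,0,0,0,0,0,0,0,0,0,-45,0,0,0,0,0,-40,0,0,0,0,0,-20,0,0,0,0,0,0,0,0,0,0,0,0,0,0,0],
)

```text
clock: 22.0
position: [0.4166, -0.0408, 0.0667]
ee_rot: [-0.049, 3.141, -0.0]
force: [-0.7, 0.2, 0.2]
width: 0.511
gripper_force: 20.0
```

```bash
python3 - <<'E'
from h import *
im,c=snap('wrist','w7'); print(readout.observe()['position'])
im,c=snap('scene','s7'); a=cv2.resize(im[150:300,150:350,::-1],(533,400),interpolation=cv2.INTER_CUBIC)
w=cv2.imread('pics/w7.png')[100:300,130:380]
cv2.imwrite('pics/v7.png',np.vstack([cv2.copyMakeBorder(a,0,0,0,0,0),cv2.copyMakeBorder(w,0,0,0,283,0)]))
E
```

```text
[ 0.41688387 -0.04061204  0.06706073]
```

View pics/v7.png

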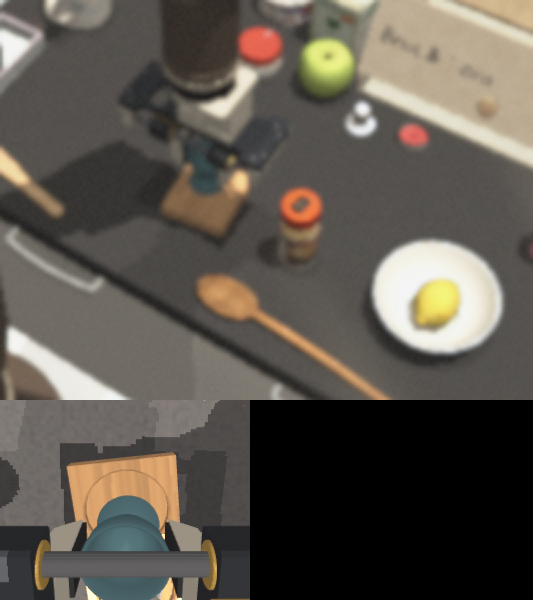

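The cup hangs over the recess, centred left to right. I'll lower the last 25 mm, release, and go on to the jar.

carry_out(
  increments=[0,0,-13,0,0,0,0,0,-8,0,0,0,0,0,-4,0,0,0,0,0,0,0,0,0,0,0,0,0,0,0],
)

```text
clock: 22.72
position: [0.4163, -0.0404, 0.0415]
ee_rot: [-0.05, 3.141, 0.0]
force: [0.1, 0.0, -0.3]
width: 0.513
gripper_force: 20.0
```

carry_out(
  increments=[0,0,0,0,0,0,0,0,0,0,0,0,0,0,0,0,0,0,0,0,0,0,0,0,0,0,40,0,0,0,0,0,60,0,0,0,-20,-45,50,0,0,0,-25,-45,0,0,0,0,-20,-45,0,0,0,0,0,0,0,0,0,0,0,0,0,0,0,0],
  grip=0.28,
)

```text
clock: 24.1
position: [0.3535, -0.1701, 0.1859]
ee_rot: [-0.05, 3.141, 0.001]
force: [-0.3, -0.1, 0.3]
width: 0.721
gripper_force: 0.0
```

```bash
python3 - <<'E'
from h import *
im,c=snap('wrist','w8'); print(readout.observe()['position'])
b=cv2.imread('pics/w8.png'); hsv=cv2.cvtColor(b,cv2.COLOR_BGR2HSV)
m=cv2.inRange(hsv,(0,150,80),(18,255,255)); m[:, :180]=0
ct=max(cv2.findContours(m,0,2)[0],key=cv2.contourArea); P=np.array([hit(c,*p[0],.106)[:2] for p in ct],np.float32); print(cv2.boundingRect(ct),P.min(0),P.max(0))
for p in([.490,-.0295,.068],[.417,-.0397,.068],[.408,-.178,.106]): print(p,np.round(proj(c,p))); cv2.circle(b,tuple(int(round(q)) for q in proj(c,p)),2,(255,0,0),-1)
cv2.imwrite('pics/w8b.png',b)
E
```

```text
[ 0.3537601  -0.16972378  0.18587989]
(230, 125, 84, 35) [ 0.28944233 -0.19408111] [ 0.31744146 -0.1248211 ]
[0.49, -0.0295, 0.068] [375. 307.]
[0.417, -0.0397, 0.068] [376. 249.]
[0.408, -0.178, 0.106] [246. 255.]
```

View pics/w8b.png

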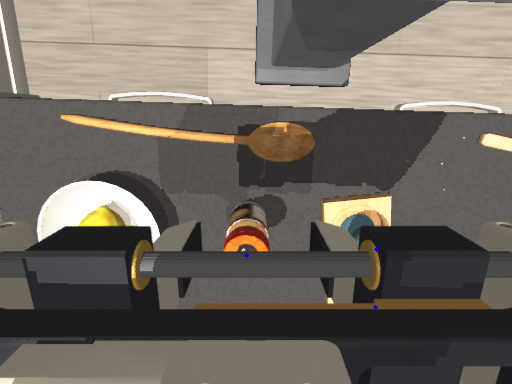

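The jar cap's visible front is centred at column 247 against a prediction of 246. I'll descend on it with the gripper opened wide.

carry_out(
  increments=[27,-4,0,0,0,0,27,-4,0,0,0,0,0,0,0,0,0,0,0,0,-40,0,0,0,0,0,-40,0,0,0,0,0,-30,0,0,0,0,0,-20,0,0,0,0,0,0,0,0,0],
  grip=0.1,
)

```text
clock: 25.15
position: [0.4059, -0.1773, 0.0549]
ee_rot: [0.052, -3.138, -0.002]
force: [-0.0, -0.1, 0.7]
width: 0.902
gripper_force: 0.0
```

carry_out(
  increments=[0,0,0,0,0,0,0,0,0,0,0,0,0,0,0,0,0,0,0,0,0,0,0,0,0,0,0,0,0,0,0,0,0,0,0,0],
  grip=1,
  newtons=25,
)

```text
clock: 25.9
position: [0.4076, -0.1783, 0.0561]
ee_rot: [-0.051, 3.141, 0.0]
force: [0.3, 1.1, 3.1]
width: 0.478
gripper_force: 25.0
```

carry_out(
  increments=[0,0,40,0,0,0,0,0,55,0,0,0,-5,40,40,0,0,0,-5,50,0,0,0,0,0,50,0,0,0,0,0,50,0,0,0,0,0,50,0,0,0,0,0,50,0,0,0,0,0,50,0,0,0,0,0,50,0,0,0,0,10,50,0,0,0,0,25,40,0,0,0,0,25,26,0,0,0,0,0,0,0,0,0,0,0,0,0,0,0,0],
)

```text
clock: 27.78
position: [0.4569, 0.3265, 0.1903]
ee_rot: [0.049, -3.14, 0.002]
force: [-0.6, -0.3, -1.0]
width: 0.478
gripper_force: 25.0
```

```bash
python3 - <<'E'
from h import *
im,c=snap('wrist','w9'); print(readout.observe()['position'])
b=cv2.imread('pics/w9.png')
for p in([.363,.2885,.028],[.363,.3615,.028],[.470,.328,.004],[.4,.3275,.094]): print(p,np.round(proj(c,p))); cv2.circle(b,tuple(int(round(q)) for q in proj(c,p)),2,(255,0,0),-1)
cv2.imwrite('pics/w9b.png',b)
E
```

```text
[0.45680394 0.32638874 0.19060185]
[0.363, 0.2885, 0.028] [224.  92.]
[0.363, 0.3615, 0.028] [292.  94.]
[0.47, 0.328, 0.004] [257. 184.]
[0.4, 0.3275, 0.094] [260. 132.]
```

View pics/w9b.png

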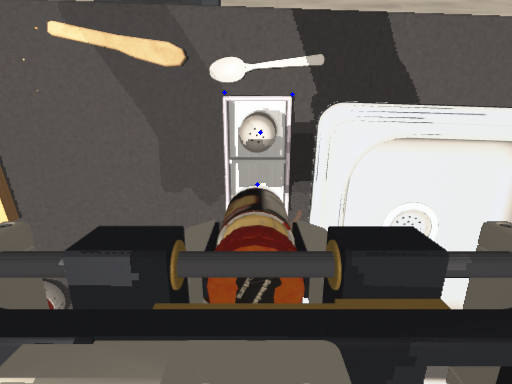

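```bash
python3 - <<'E'
from h import *
im,c=load('w9')
for u,v in((224,97),(292,97),(258,97),(258,158)): print(hit(c,u,v,.028).round(4))
g=im.min(2).astype(int); print('col 234',g[88:215,234].tolist())
E
```

```text
[0.3679 0.2884 0.028 ]
[0.3656 0.3617 0.028 ]
[0.3668 0.3251 0.028 ]
[0.4329 0.3273 0.028 ]
col 234 [80, 83, 83, 81, 81, 81, 81, 57, 202, 235, 253, 244, 210, 191, 219, 196, 189, 189, 189, 188, 188, 189, 188, 189, 189, 188, 188, 188, 189, 188, 188, 188, 189, 188, 188, 188, 189, 189, 188, 189, 189, 190, 189, 190, 190, 189, 189, 189, 189, 190, 189, 189, 190, 190, 189, 189, 190, 189, 158, 152, 151, 152, 152, 151, 152, 151, 152, 152, 151, 118, 99, 107, 141, 147, 147, 150, 150, 152, 152, 152, 152, 151, 151, 151, 151, 152, 151, 150, 150, 150, 150, 150, 150, 151, 149, 149, 148, 149, 149, 149, 149, 149, 149, 149, 148, 148, 147, 160, 76, 15, 13, 18, 30, 49, 38, 43, 46, 53, 51, 54, 53, 47, 38, 46, 51, 52, 43]
```

The divider measures x≈0.434, which agrees with the caddy centre at 0.435. The shaker stands in the near bay at (257,132). I'll lower the jar into the far bay.

carry_out(
  increments=[13,1.5,0,0,0,0,0,0,-40,0,0,0,0,0,-35,0,0,0,0,0,-25,0,0,0,0,0,-15,0,0,0,0,0,-8,0,0,0,0,0,-4,0,0,0,0,0,-2,0,0,0,0,0,0,0,0,0,0,0,0,0,0,0],
)

```text
clock: 29.08
position: [0.4706, 0.3293, 0.0624]
ee_rot: [-0.05, 3.141, 0.001]
force: [0.2, 0.6, -1.7]
width: 0.479
gripper_force: 25.0
```

carry_out(
  increments=[0,0,-1,0,0,0,0,0,0,0,0,0,0,0,0,0,0,0,0,0,0,0,0,0,0,0,0,0,0,0,0,0,40,0,0,0,0,0,60,0,0,0,0,0,60,0,0,0,-30,40,10,0,0,0,-50,50,0,0,0,0,-50,50,0,0,0,0,-45,45,0,0,0,0,-45,45,0,0,0,0,0,0,0,0,0,0,0,0,0,0,0,0],
  grip=0.2,
)

```text
clock: 30.95
position: [0.264, 0.5455, 0.2308]
ee_rot: [-0.051, 3.141, -0.001]
force: [-0.3, -0.6, 0.2]
width: 0.801
gripper_force: 0.0
```

```bash
python3 - <<'E'
from h import *
im,c=snap('top','t9'); b=cv2.imread('pics/t9.png'); print(readout.observe()['position'])
for p in([.470,.328,.11],[.4,.3262,.09],[.490,-.0295,.068],[.4168,-.0397,.068],[.4272,-.3496,.03]): print(p,np.round(proj(c,p))); cv2.circle(b,tuple(int(round(q)) for q in proj(c,p)),1,(255,0,255),-1)
a=cv2.resize(b[135:265,90:422],(800,313),interpolation=cv2.INTER_CUBIC)
s,_=snap('scene','s9'); s=cv2.resize(s[100:290,100:380,::-1],(422,286),interpolation=cv2.INTER_CUBIC)
cv2.imwrite('pics/v9.png',np.vstack([a,cv2.copyMakeBorder(s,0,0,0,378,0)]))
E
```

```text
[0.26490907 0.54487576 0.23088679]
[0.47, 0.328, 0.11] [113. 208.]
[0.4, 0.3262, 0.09] [115. 236.]
[0.49, -0.0295, 0.068] [252. 202.]
[0.4168, -0.0397, 0.068] [256. 229.]
[0.4272, -0.3496, 0.03] [368. 226.]
```

View pics/v9.png

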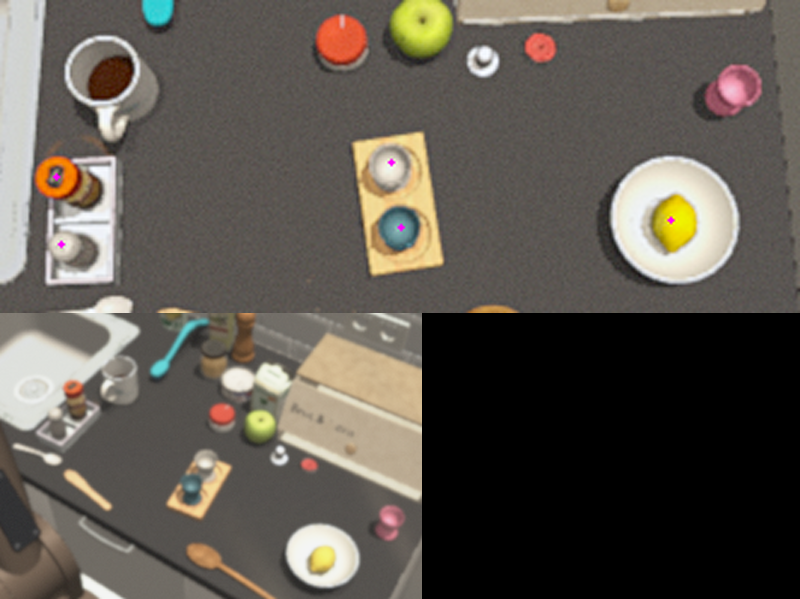

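Every item sits on or within about 3 mm of its predicted point. The mug and timer haven't moved and the arm is clear, so I'm handing in.

```bash
python3 -c "
from cell import arm
print(arm.sign_off())"
```

```text
the job is handed in; nothing more can be done
None
```

I handed the job in at about 31 s with the jar and shaker in the caddy bays, both egg cups in the board recesses, the lemon in the bowl, and the mug and timer unmoved in the last pictures; the hand-in call gave no verdict.

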